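# Gauge the plate depth in a kitchen press

## Robot

A 6-joint arm with a two-finger parallel gripper is mounted at the origin on a cart in front of the work surface, level with it; the furniture and walls round the work are solid. World frame = base frame: x ahead of the robot, y to its left, z up, the work surface at z = 0. Lengths are in m, angles in rad, forces in N, time in s.
With the tool pointing down it reaches from about 0.3 to 0.75 m from the base axis. Payload 8.5 kg.
Tool frame: the origin (TCP) lies on the centre line of the jaws, within the pads' length; the fingertips stand 14 mm ahead of it and the grasp point (between the pads) lies 5 mm behind it (bot.tip_extent is the distance from the TCP to the fingertips, in m); x points along the fingers, y is the direction in which the jaws open and shut, and the axes are right-handed (so a half turn about x gives the same grasp; the last joint's range is limited). The gripper opens to 88 mm and grips with 3 to 60 N. Pads are 18 mm wide; open, the fingers measure 123 mm over their backs; the gripper's body (75 mm by 187 mm) begins 45 mm behind the grasp point.
Start: joints at [1.012, 0.381, 1.297, -0, 1.464, -0.215], TCP at [0.185, 0.518, 0.253] pointing down, gripper open.
Joint ranges: [-3.11, 3.11], [-0.89, 2.33], [0.22, 2.48], [-1.42, 4.56], [0.17, 2.85], [-2.88, 2.88]. Speed limits (rad/s): [2.39, 2.39, 3.14, 3.14, 3.14, 3.14].

## Interface

Orientations are given as a unit quaternion [x, y, z, w].
In Python, from workcell import bot, imaging, job gives the robot as it stands.
- The arm moves only by the tool play_rows, never from a script. Its argument "series" is a list of rows, each an object of numbers: "x", "y", "z": the shift along the tool's x, y, z in m; "ax", "ay", "az": the turn, a rotation vector about the tool's x, y, z in rad; "jaw": the opening, from 0 (shut) to 1 (fully open). A call has 1 to 12 rows; each row is the pose to reach, as a shift and turn from the pose commanded when the call began, along the tool's axes at that moment; what a row does not reach only later rows make up. A row lasts 1/8 s, in which the tool goes at most 62.5 mm and 10.7 degrees, less where a joint would pass 70% of its speed; a pose out of reach is approached as far as the arm can. A call with a gripper value outside its range is refused whole. The fingers move at their own pace and stop on an object; "force" is the grip in N (left out, the last holds). Time passes only in rows, so rows that repeat a pose let the fingers close. It gives the time, the measured TCP pose, the force and the opening at its end, in the units of the state.
- bot.get_state(): the state, without advancing time (a new reading comes with each control period).
- imaging.capture(name): name is "scene" or "side" or "wrist"; returns a dict with "image" (400x640x3 uint8, blue, green, red), "depth" (400x640 float32, m along the optical axis (not along the pixel's ray), 0 where there is no reading), "intrinsics" (3x3 intrinsics, pixels), "R" (3x3) and "t" (3): a world point X has camera coordinates R X + t. Camera axes: x right, y down, z forward; pixel columns grow to the right and rows downward; lengths in m; the calibration is good to about 2 mm. The wrist camera is an equidistant fisheye: a pixel r from the principal point sees the ray r / f radians off the axis. A picture is of the moment at which its call begins.
- job.hand_in(): hands the job in, once; it reports no verdict.
Trained networks look in a picture, given as the dict that the camera call returned (one of the last four; its "shot" number tells which), for a name from the list of things; names that differ only in an ending like _2 or _b are one class to them, and where a whole thing is asked for, a point or a joint stands for the part that bears it (a point fixed in the world has none). Each returns a list of dicts, best first, with "p" (0 to 1); they miss things now and then, are a little off and sometimes report something else, mostly with a low value. They report only what shows in the picture. A call takes as long as a camera call. They do not tell look-alikes from the thing itself.
- imaging.boxes_of(label, picture): "box" ([left, top, right, bottom] in pixels, round what is visible of it).
- imaging.masks_of(label, picture): "pixels" (400x640 bool, what is visible of it) and "box" ([left, top, right, bottom] in pixels, round what is visible of it).
The state is a dict: "time_s": time; "q": joint angles; "dq": joint speeds; "joint_efforts": joint torques, N m; "tcp_pos": TCP position; "tool_rot": TCP orientation; "wrist_force": force on the tool from outside, world axes, zero at the start; "ft_torque": the same for the moment, N m; "width": finger opening in m.
Only numpy, scipy, OpenCV 4.12 (cv2) and the standard library are available. Lean on these libraries where they do the work, as an engineer would, in place of code of your own. Each camera call takes 0.05 s, during which the arm holds its last target. There are 200 camera calls.

## Task

Find how deep the hidden plate stands inside the covered press tub: push the depth gauge's probe down by its wooden grip until its tip rests on the plate, and let go without pulling it up again. Then swing the lock lever all the way round to its stop so that the gauge keeps that reading. Feel for the plate gently, it must not be pressed hard, and leave the bowl, shaker and garlic round the tub where they are.

Things in the scene. Friction and masses are not known exactly. Their poses are not given: they have to be found in the camera images.
- press_tub: Upright round steel tub, 128 mm across the rim, 100 mm high, fixed to the worktop; origin at the centre of its underside, z up. A steel plate lies hidden in it at an unknown height, its top 44 to 76 mm below the rim. The plate sits on a spring of about 3 N per mm; the probe must touch it, and the contact force must never pass 12 N.
- depth_gauge: Depth gauge fixed on the tub: an aluminium cover disc, 132 mm across, 8 mm thick, that closes the tub, with a low yoke on top; origin on the tub's axis at the rim (100 mm above the tub's origin), x, y, z axes as the tub's. A vertical 8 mm rod, the probe, slides through its centre.
- probe_grip (a point): Centre of the probe's pale wooden grip, an upright cylinder 24 mm across and 30 mm high on the top of the rod, on the tub's axis. 115 mm above the cover's underside with the probe fully up. Under it nothing stands higher than 30 mm over the cover's underside (yoke, pivot pin and lever arm). The probe only moves straight up and down.
- probe (a joint): Travel of the probe in m: 0 fully up, grows as it goes down, at most 0.075. It meets the plate somewhere between 0.025 and 0.060. It weighs about 120 g and its slide rubs with about 4 N, so about 3 N pushes it down before it meets the plate, and it stays where it is left, still resting on the plate with up to 5 N, as long as it was not drawn up.
- lock_peg (a point): Point on the axis of the upright pale wooden peg at the end of the lock lever, 12 mm across and 53 mm high; this point is 29 mm above the lever arm's middle plane and 25 mm below the peg's top, 90 mm from the lever's pivot, 152 mm above the tub's underside.
- lock_pivot (a point): Point on the lever's vertical pivot axis, 14.5 mm from the tub's axis on the -x side of the gauge, 150 mm above the tub's underside.
- lock_lever (a joint): Angle of the lock lever in rad: 0 unlocked, the arm points to the gauge's +y; it grows as the lever turns anticlockwise seen from above, to the stop at 1.57, where the arm points to the gauge's -x. It turns with about 1 N at the peg; past about 1.0 a cam on the lever bears on the rod and clamps it, which takes up to about 5 N at the peg. Locked above 1.35.
- katori_1: Small steel bowl, 72 mm across, 34 mm high, loose beside the tub; origin at the centre of its underside. Leave it.
- salt_shaker: White shaker, 43 mm across, 105 mm high, loose beside the tub; origin at the centre of its underside. Leave it.
- garlic_a: Garlic bulb, 52 mm, loose beside the tub; origin at the centre of its underside. Leave it.
There are look-alikes about, which are no part of the job. Leave any red look-alike of the press_tub alone.

How it is judged:
On the way, in this order (a step that is already met when the one before it is completed fails the run):
1. the probe's tip rests on the plate with at least 0.4 N while the lock is open (contact force between depth_gauge and press_tub above 0.4 N and value of joint lock_lever below 0.8 rad), for 0.3 s.
2. the lever is swung to lock with the tip still on the plate (contact force between depth_gauge and press_tub above 0.4 N and value of joint lock_lever above 1.35 rad), for 0.2 s.
At the end, for the whole second after the job is handed in: The probe's tip rests on the plate with 0.4 to 9 N, the lever is locked (above 1.35 rad), the probe is still (below 3 mm/s) and the robot has let go (all of step 2 and contact force between depth_gauge and press_tub below 9 N and velocity of joint probe between -0.003 and 0.003 m/s); the robot touches nothing.
It fails at once if the probe presses the plate with more than 12 N (contact force between depth_gauge and press_tub above 12 N).
It fails at once if the bowl, the shaker or the garlic is moved by more than 3 cm (distance of any of katori_1, salt_shaker, garlic_a from where it was at the start of the episode above 0.03 m).
It also fails if it takes over 48 s, if anything falls off the work surface, if the arm or the gripper's body presses on something with over 40 N, if the wrist force passes 120 N, or if a joint passes its speed limit or range.

## Working session

There is one attempt and no reset: what is moved stays moved. The work goes in short steps, Python scripts to look and compute and a tool call to move; the robot and the scene stay as the last step left them, time stands still between calls to the robot, and variables do not carry over. Pictures are saved under pics/ and viewed, about 8 in all and at most 12, crops included, and the job is handed in when it is done.

Besides the shell and the picture viewer there is one more tool, called after "Request:" by a JSON object that holds its "fn" and its "kwargs". play_rows: Moves the arm, as the interface text tells. Its arguments: {"type":"object","properties":{"series":{"type":"array"},"force":{"type":"number"}},"required":["series"]}

```bash
ls; mkdir -p pics; cat > h.py <<'E'
import numpy as np, cv2
from workcell import bot, imaging, job
def cloud(c):
    K=c["intrinsics"];d=c["depth"];v,u=np.mgrid[0:d.shape[0],0:d.shape[1]]
    P=np.stack([(u-K[0,2])/K[0,0]*d,(v-K[1,2])/K[1,1]*d,d],-1)
    return (P-c["t"])@c["R"]   # R^T (P - t)
E
python3 - <<'E'
from h import *
s=bot.get_state();print({k:np.round(v,3) for k,v in s.items()})
for n in ["scene","side"]:
    c=imaging.capture(n);im=c["image"].copy();W=cloud(c)
    for l in ["press_tub","depth_gauge","probe_grip","lock_peg","katori_1","salt_shaker","garlic_a"]:
        for m in imaging.masks_of(l,c)[:3]:
            b=np.int32(m["box"]);M=m["pixels"]&(c["depth"]>0)
            p=W[M]
            print(n,l,round(m["p"],2),b,M.sum(),np.round(np.median(p,0),3) if len(p) else None,np.round(np.percentile(p,[3,97],axis=0),3).tolist() if len(p) else None)
            cv2.rectangle(im,tuple(map(int,b[:2])),tuple(map(int,b[2:])),(0,255,0),1);cv2.putText(im,l[:6],(int(b[0]),int(b[1])-2),0,.35,(0,0,255),1)
    cv2.imwrite(f"pics/{n}0.png",im)
E
```

```text
pics
{'time_s': np.float64(0.0), 'q': array([ 1.012,  0.381,  1.298, -0.   ,  1.464, -0.215]), 'dq': array([-0.   ,  0.   , -0.   , -0.001,  0.   ,  0.003]), 'joint_efforts': array([ 1.0000e-03, -4.3794e+01, -2.2456e+01,  7.1000e-02,  3.5000e-02,
       -0.0000e+00]), 'tcp_pos': array([0.185, 0.518, 0.252]), 'tool_rot': array([ 0.12 ,  0.697, -0.121,  0.696]), 'wrist_force': array([ 0.067, -0.114,  0.532]), 'ft_torque': array([-0.009, -0.03 , -0.011]), 'width': np.float64(0.089)}
scene press_tub 0.97 [417 189 459 235] 1353 [ 0.368 -0.526  0.053] [[0.304, -0.583, 0.002], [0.426, -0.46, 0.1]]
scene press_tub 0.82 [279 225 314 239] 338 [ 0.52  -0.025  0.066] [[0.508, -0.092, 0.017], [0.576, 0.014, 0.094]]
scene depth_gauge 0.97 [270 191 314 231] 970 [ 0.563 -0.043  0.108] [[0.512, -0.104, 0.1], [0.624, 0.024, 0.214]]
scene probe_grip 0.46 [286 190 296 208] 104 [ 0.568 -0.047  0.206] [[0.557, -0.132, -0.004], [0.756, -0.036, 0.227]]
scene katori_1 0.66 [328 222 347 240] 287 [ 0.502 -0.189  0.015] [[0.462, -0.214, -0.004], [0.525, -0.153, 0.036]]
scene salt_shaker 0.65 [261 198 276 222] 2
[... 389 characters left out ...]
 [0.425, -0.463, 0.1]]
side press_tub 0.71 [302 230 324 249] 379 [ 0.496 -0.17   0.019] [[0.461, -0.214, 0.001], [0.523, -0.149, 0.034]]
side depth_gauge 0.69 [299 147 336 207] 1066 [ 0.567 -0.056  0.109] [[0.516, -0.11, 0.1], [0.624, 0.039, 0.216]]
side lock_peg 0.54 [331 162 342 189] 242 [ 0.672 -0.005  0.087] [[0.654, -0.013, 0.02], [0.689, 0.023, 0.108]]
side katori_1 0.72 [303 232 324 252] 361 [ 0.498 -0.169  0.018] [[0.468, -0.214, 0.001], [0.525, -0.149, 0.035]]
side salt_shaker 0.78 [332 161 344 193] 286 [ 0.673 -0.005  0.082] [[0.652, -0.017, 0.002], [0.698, 0.064, 0.109]]
side garlic_a 0.55 [343 198 358 215] 175 [ 0.659 -0.128  0.032] [[0.642, -0.143, 0.01], [0.682, -0.105, 0.046]]
```

```bash
python3 - <<'E'
import cv2,numpy as np
a=cv2.imread("pics/scene0.png")[165:255,220:380];b=cv2.imread("pics/side0.png")[135:265,250:410]
a=cv2.resize(a,None,fx=4,fy=4);b=cv2.resize(b,None,fx=4,fy=4)
b=b[:,:]
cv2.imwrite("pics/a.png",cv2.resize(np.vstack([a,b]),(436,600)))
E
```

```text
(no output)
```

View pics/a.png

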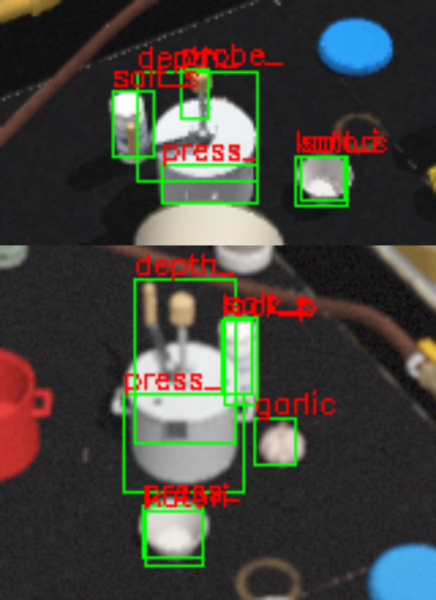

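View pics/scene0.png

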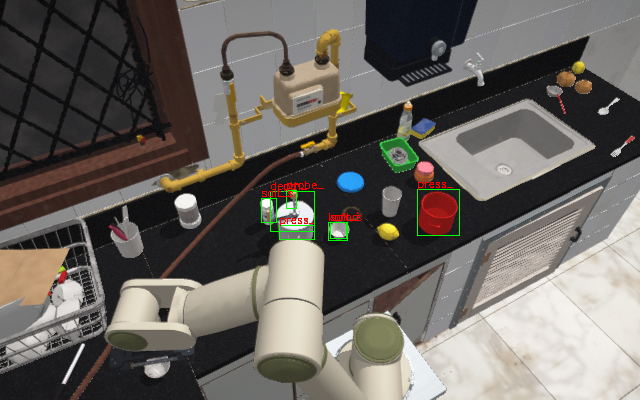

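The tub, with its cover, grip and peg, stands near (0.57, -0.05). The red tub at (438,212) is the look-alike. I'll measure the cover, grip and peg from the cloud.

```bash
python3 - <<'E'
from h import *
for n in ["scene","side"]:
    c=imaging.capture(n);W=cloud(c);im=c["image"]
    x,y,z=W[...,0],W[...,1],W[...,2]
    R=np.hypot(x-.565,y+.045)
    m=(z>.1)&(z<.118)&(R<.09)&(c["depth"]>0); p=W[m]
    (cc,r)=cv2.minEnclosingCircle(np.float32(p[:,:2]));print(n,"cover",np.round(cc,4),round(r,4),np.round(np.median(p[:,2]),4),np.round(np.percentile(p,[1,99],axis=0),3).tolist())
    m=(z>.135)&(z<.3)&(R<.12)&(c["depth"]>0)
    k,lab,st,ce=cv2.connectedComponentsWithStats(np.uint8(m))
    for i in range(1,k):
        q=W[lab==i]
        if len(q)>8:
            print(n,i,st[i],np.round(np.median(q,0),3))
            for lo in np.arange(.135,.24,.015):
                s=q[(q[:,2]>=lo)&(q[:,2]<lo+.015)]
                if len(s)>2: print("  ",round(lo,3),len(s),np.round(s.mean(0),4),np.round(np.ptp(s,axis=0),3))
    print(np.round(-c["R"].T@c["t"],3))
E
```

```text
scene cover [ 0.571  -0.0391] 0.0768 0.1069 [[0.507, -0.109, 0.1], [0.631, 0.015, 0.116]]
scene 1 [290 190   8  20  92] [ 0.567 -0.046  0.212]
   0.135 6 [ 0.5713 -0.0486  0.1408] [0.007 0.007 0.01 ]
   0.15 10 [ 0.5703 -0.0474  0.1565] [0.008 0.007 0.014]
   0.165 7 [ 0.5683 -0.0475  0.1729] [0.006 0.008 0.013]
   0.18 4 [ 0.5685 -0.0455  0.1827] [0.008 0.002 0.007]
   0.195 15 [ 0.5636 -0.0449  0.2033] [0.018 0.021 0.01 ]
   0.21 45 [ 0.5663 -0.0459  0.2191] [0.026 0.024 0.014]
   0.225 5 [ 0.5647 -0.0442  0.2269] [0.013 0.013 0.004]
scene 2 [266 210   5  10  33] [0.572 0.05  0.159]
   0.135 9 [0.5709 0.0497 0.1441] [0.005 0.011 0.01 ]
   0.15 10 [0.5726 0.0491 0.1574] [0.009 0.009 0.014]
   0.165 14 [0.5743 0.0492 0.1723] [0.012 0.011 0.012]
[-0.488  0.46   1.435]
side cover [ 0.5705 -0.0502] 0.0706 0.1084 [[0.508, -0.113, 0.101], [0.631, 0.01, 0.116]]
side 1 [303 149   4  13  45] [0.574 0.044 0.16 ]
   0.135 15 [0.5742 0.0444 0.1435] [0.009 0.01  0.013]
   0.15 15 [0.5747 0.0442 0.1587] [0.012 0.01  0.014]
   0.165 14 [0.5749 0.0455 0.1732] [0.01  0.015 0.012]
side 2 [313 153   8  26 113] [ 0.57  -0.053  0.211]
   0.135 11 [ 0.5713 -0.0507  0.1428] [0.008 0.007 0.009]
   0.15 7 [ 0.5705 -0.0515  0.1573] [0.007 0.005 0.012]
   0.165 8 [ 0.5706 -0.0511  0.1714] [0.006 0.009 0.01 ]
   0.18 5 [ 0.5698 -0.0518  0.1863] [0.005 0.004 0.006]
   0.195 22 [ 0.5685 -0.0566  0.204 ] [0.021 0.016 0.011]
   0.21 46 [ 0.5692 -0.0544  0.2189] [0.021 0.023 0.015]
   0.225 14 [ 0.5715 -0.0496  0.2263] [0.019 0.022 0.004]
[ 0.065 -1.104  1.142]
```

```bash
cat >> h.py <<'E'
from scipy.spatial.transform import Rotation as Ro
def down(phi):  # tool x down, tool y at world heading phi (rad)
    x=np.array([0,0,-1.]);y=np.array([np.cos(phi),np.sin(phi),0]);return Ro.from_matrix(np.c_[x,y,np.cross(x,y)])
def go(pos,phi=None):
    s=bot.get_state();R=Ro.from_quat(s["tool_rot"]);T=R if phi is None else down(phi)
    sh=R.inv().apply(np.array(pos)-s["tcp_pos"]);rv=(R.inv()*T).as_rotvec()
    print("shift",np.round(sh,4),"turn",np.round(rv,3))
def heading():
    y=Ro.from_quat(bot.get_state()["tool_rot"]).as_matrix();return np.arctan2(y[1,1],y[0,1]),y.round(3).tolist()
E
python3 - <<'E'
from h import *
print(heading())
for phi in [np.pi/2,-np.pi/2,np.pi,0]: print(phi);go([.55,-.03,.40],phi)
E
```

```text
(np.float64(1.2269503414143144), [[-0.0, 0.337, 0.941], [0.0, 0.941, -0.337], [-1.0, -0.0, -0.0]])
1.5707963267948966
shift [-0.1473 -0.3928  0.5279] turn [-0.344 -0.     0.   ]
-1.5707963267948966
shift [-0.1473 -0.3928  0.5279] turn [2.798 0.    0.   ]
3.141592653589793
shift [-0.1473 -0.3928  0.5279] turn [-1.915 -0.    -0.   ]
0
shift [-0.1473 -0.3928  0.5279] turn [ 1.227 -0.     0.   ]
```

Request:
{"fn": "play_rows", "kwargs": {"series": [{"x": -0.147,"jaw": 1},{"x": -0.147,"jaw": 1},{"x": -0.147,"jaw": 1},{"x": -0.147,"y": -0.393,"z": 0.528,"ax": 1.42,"jaw": 0},{"x": -0.147,"y": -0.393,"z": 0.528,"ax": 1.42,"jaw": 0},{"x": -0.147,"y": -0.393,"z": 0.528,"ax": 1.42,"jaw": 0},{"x": -0.147,"y": -0.393,"z": 0.528,"ax": 1.42,"jaw": 0},{"x": -0.147,"y": -0.393,"z": 0.528,"ax": 1.42,"jaw": 0},{"x": -0.147,"y": -0.393,"z": 0.528,"ax": 1.42,"jaw": 0},{"x": -0.147,"y": -0.393,"z": 0.528,"ax": 1.42,"jaw": 0},{"x": -0.147,"y": -0.393,"z": 0.528,"ax": 1.42,"jaw": 0},{"x": -0.147,"y": -0.393,"z": 0.528,"ax": 1.42,"jaw": 0}], "force": 10}}

```text
schema error: expected keys x, y, z, ax, ay, az, jaw
```

All keys are required in each row.

Request:
{"fn": "play_rows", "kwargs": {"series": [{"x": -0.147,"y": 0,"z": 0,"ax": 0,"ay": 0,"az": 0,"jaw": 1},{"x": -0.147,"y": 0,"z": 0,"ax": 0,"ay": 0,"az": 0,"jaw": 1},{"x": -0.147,"y": -0.393,"z": 0.528,"ax": 1.42,"ay": 0,"az": 0,"jaw": 0},{"x": -0.147,"y": -0.393,"z": 0.528,"ax": 1.42,"ay": 0,"az": 0,"jaw": 0},{"x": -0.147,"y": -0.393,"z": 0.528,"ax": 1.42,"ay": 0,"az": 0,"jaw": 0},{"x": -0.147,"y": -0.393,"z": 0.528,"ax": 1.42,"ay": 0,"az": 0,"jaw": 0},{"x": -0.147,"y": -0.393,"z": 0.528,"ax": 1.42,"ay": 0,"az": 0,"jaw": 0},{"x": -0.147,"y": -0.393,"z": 0.528,"ax": 1.42,"ay": 0,"az": 0,"jaw": 0},{"x": -0.147,"y": -0.393,"z": 0.528,"ax": 1.42,"ay": 0,"az": 0,"jaw": 0},{"x": -0.147,"y": -0.393,"z": 0.528,"ax": 1.42,"ay": 0,"az": 0,"jaw": 0},{"x": -0.147,"y": -0.393,"z": 0.528,"ax": 1.42,"ay": 0,"az": 0,"jaw": 0},{"x": -0.147,"y": -0.393,"z": 0.528,"ax": 1.42,"ay": 0,"az": 0,"jaw": 0}], "force": 10}}

```text
time_s: 2.4
tcp_pos: [0.5322, -0.0042, 0.3988]
tool_rot: [0.546, 0.449, -0.546, 0.45]
wrist_force: [0.3, 0.3, 0.8]
width: 0.0004
```

```bash
cat >> h.py <<'E'
def wcloud(c):
    K=c["intrinsics"];d=c["depth"];v,u=np.mgrid[0:d.shape[0],0:d.shape[1]]
    a=(u-K[0,2])/K[0,0];b=(v-K[1,2])/K[1,1];th=np.hypot(a,b);f=np.where(th>1e-6,np.tan(np.minimum(th,1.5))/np.maximum(th,1e-6),1)
    P=np.stack([a*f*d,b*f*d,d],-1);return (P-c["t"])@c["R"]
E
python3 - <<'E'
from h import *
print(heading()[0],bot.get_state()["q"].round(2))
c=imaging.capture("wrist");W=wcloud(c);print("cam",np.round(-c["R"].T@c["t"],3),np.round(c["R"],2).tolist())
cv2.imwrite("pics/w1.png",c["image"])
x,y,z=np.moveaxis(W,-1,0);R=np.hypot(x-.57,y+.049);ok=c["depth"]>0
p=W[ok&(z>.1)&(z<.115)&(R<.09)];cc,r=cv2.minEnclosingCircle(np.float32(p[:,:2]));print("cover",np.round(cc,4),r,len(p),np.median(p[:,2]))
m=ok&(z>.13)&(z<.24)&(R<.12)
k,lab,st,ce=cv2.connectedComponentsWithStats(np.uint8(m))
for i in range(1,k):
    q=W[lab==i]
    if len(q)>8:
        t=q[q[:,2]>np.percentile(q[:,2],97)-.004];print(st[i],"top",np.round(t.min(0)/2+t.max(0)/2,4),np.round(np.ptp(t,axis=0),3))
E
```

```text
-0.1932358432567564 [-0.23  0.29  1.02  0.    1.83 -0.04]
cam [0.546 0.063 0.531] [[0.98, -0.19, 0.0], [-0.19, -0.95, 0.27], [-0.05, -0.26, -0.96]]
cover [ 0.5731 -0.0466] 0.06991513073444366 5262 0.10841301628333189
[344 116  13  11 108] top [0.5792 0.0484 0.1766] [0.011 0.011 0.004]
[343 185   9   7  31] top [ 0.5625 -0.0389  0.131 ] [0.011 0.008 0.002]
[353 190  26  35 576] top [ 0.5749 -0.048   0.2253] [0.024 0.022 0.005]
```

View pics/w1.png

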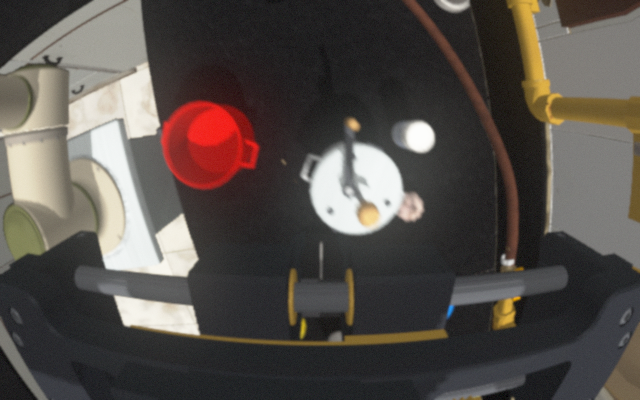

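The closed fingers are in view. The gauge is at (357,188), its grip at (370,214), the peg at (350,124), the shaker at (415,137) and the garlic at (412,207). A red look-alike is nearby at (205,145).

```bash
python3 - <<'E'
from h import *
c=imaging.capture("wrist");W=wcloud(c);b,g,r=[c["image"][...,i].astype(int) for i in range(3)]
m=(r>120)&(g<60)&(b<60)&(c["depth"]>0);print("red",np.percentile(W[m],[2,50,98],axis=0).round(3).tolist())
go([.572,-.048,.26],-.2)
E
```

```text
red [[0.304, 0.003, 0.001], [0.35, 0.061, 0.029], [0.428, 0.121, 0.1]]
shift [0.1369 0.046  0.0328] turn [0.002 0.001 0.002]
```

Request:
{"fn": "play_rows", "kwargs": {"series": [{"x": 0.06,"y": 0.046,"z": 0.033,"ax": 0,"ay": 0,"az": 0,"jaw": 0},{"x": 0.06,"y": 0.046,"z": 0.033,"ax": 0,"ay": 0,"az": 0,"jaw": 0},{"x": 0.137,"y": 0.046,"z": 0.033,"ax": 0,"ay": 0,"az": 0,"jaw": 0},{"x": 0.137,"y": 0.046,"z": 0.033,"ax": 0,"ay": 0,"az": 0,"jaw": 0},{"x": 0.137,"y": 0.046,"z": 0.033,"ax": 0,"ay": 0,"az": 0,"jaw": 0},{"x": 0.137,"y": 0.046,"z": 0.033,"ax": 0,"ay": 0,"az": 0,"jaw": 0}]}}

```text
time_s: 3.25
tcp_pos: [0.571, -0.0433, 0.2643]
tool_rot: [0.547, 0.448, -0.545, 0.451]
wrist_force: [0.2, -0.1, -0.1]
width: 0.0004
```

```bash
python3 - <<'E'
from h import *
s=bot.get_state();print(s["tcp_pos"],s["wrist_force"],bot.tip_extent)
c=imaging.capture("wrist");cv2.imwrite("pics/w2.png",c["image"][100:400,120:520])
E
```

```text
[ 0.57097495 -0.04327743  0.26426827] [ 0.17777199 -0.11142743 -0.11777185] 0.014
```

View pics/w2.png

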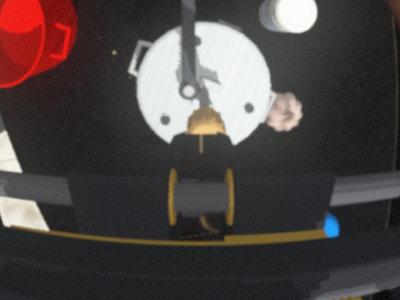

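The fingertips are right above the grip (crop ~(205,122)), centred sideways. I'll go down towards contact in small steps.

Request:
{"fn": "play_rows", "kwargs": {"series": [{"x": 0.01,"y": 0,"z": 0,"ax": 0,"ay": 0,"az": 0,"jaw": 0},{"x": 0.01,"y": 0,"z": 0,"ax": 0,"ay": 0,"az": 0,"jaw": 0},{"x": 0.01,"y": 0,"z": 0,"ax": 0,"ay": 0,"az": 0,"jaw": 0},{"x": 0.01,"y": 0,"z": 0,"ax": 0,"ay": 0,"az": 0,"jaw": 0}]}}

```text
time_s: 3.8
tcp_pos: [0.5703, -0.0435, 0.2518]
tool_rot: [0.546, 0.449, -0.546, 0.45]
wrist_force: [0.3, -0.1, 0.2]
width: 0.0008
```

Request:
{"fn": "play_rows", "kwargs": {"series": [{"x": 0,"y": 0.002,"z": 0.004,"ax": 0,"ay": 0,"az": 0,"jaw": 0},{"x": 0.006,"y": 0.002,"z": 0.004,"ax": 0,"ay": 0,"az": 0,"jaw": 0},{"x": 0.01,"y": 0.002,"z": 0.004,"ax": 0,"ay": 0,"az": 0,"jaw": 0},{"x": 0.014,"y": 0.002,"z": 0.004,"ax": 0,"ay": 0,"az": 0,"jaw": 0},{"x": 0.018,"y": 0.002,"z": 0.004,"ax": 0,"ay": 0,"az": 0,"jaw": 0},{"x": 0.018,"y": 0.002,"z": 0.004,"ax": 0,"ay": 0,"az": 0,"jaw": 0},{"x": 0.018,"y": 0.002,"z": 0.004,"ax": 0,"ay": 0,"az": 0,"jaw": 0}]}}

```text
time_s: 4.68
tcp_pos: [0.5715, -0.0477, 0.2335]
tool_rot: [0.546, 0.45, -0.546, 0.449]
wrist_force: [0.7, 0.1, -0.5]
width: 0.0002
```

Request:
{"fn": "play_rows", "kwargs": {"series": [{"x": 0.003,"y": 0,"z": 0,"ax": 0,"ay": 0,"az": 0,"jaw": 0},{"x": 0.006,"y": 0,"z": 0,"ax": 0,"ay": 0,"az": 0,"jaw": 0},{"x": 0.009,"y": 0,"z": 0,"ax": 0,"ay": 0,"az": 0,"jaw": 0}]}}

```text
time_s: 5.05
tcp_pos: [0.5716, -0.0478, 0.2246]
tool_rot: [0.546, 0.449, -0.546, 0.45]
wrist_force: [-0.2, 0.6, 2.9]
width: 0.0004
```

```bash
python3 - <<'E'
from h import *
s=bot.get_state();print(s["tcp_pos"],s["wrist_force"])
c=imaging.capture("side");a=cv2.resize(c["image"][120:230,260:380],None,fx=4,fy=4);W=cloud(c)
cv2.imwrite("pics/s2.png",a)
E
```

```text
[ 0.57158226 -0.04775172  0.2245965 ] [-0.23357212  0.63177085  2.86211871]
```

View pics/s2.png

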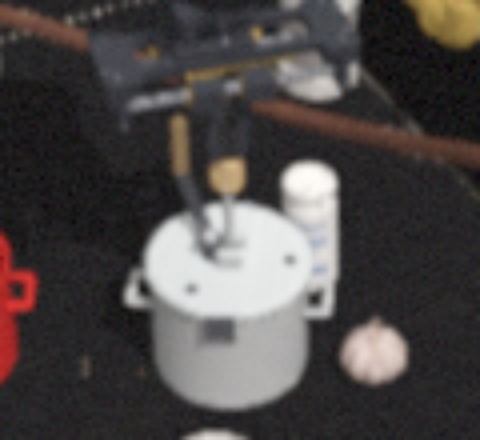

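The fingertips are seated on the grip, pushing it at about 3 N of sliding friction. I'll step down.

Request:
{"fn": "play_rows", "kwargs": {"series": [{"x": 0.002,"y": 0,"z": 0,"ax": 0,"ay": 0,"az": 0,"jaw": 0},{"x": 0.004,"y": 0,"z": 0,"ax": 0,"ay": 0,"az": 0,"jaw": 0}]}}

```text
time_s: 5.35
tcp_pos: [0.5716, -0.0477, 0.2206]
tool_rot: [0.546, 0.449, -0.546, 0.45]
wrist_force: [0.7, 0.1, 3.1]
width: 0.0006
```

Request:
{"fn": "play_rows", "kwargs": {"series": [{"x": 0.001,"y": 0,"z": 0,"ax": 0,"ay": 0,"az": 0,"jaw": 0},{"x": 0.002,"y": 0,"z": 0,"ax": 0,"ay": 0,"az": 0,"jaw": 0}]}}

```text
time_s: 5.6
tcp_pos: [0.5715, -0.0478, 0.2186]
tool_rot: [0.546, 0.449, -0.546, 0.45]
wrist_force: [1.3, 0.4, 3.2]
width: 0.0004
```

Request:
{"fn": "play_rows", "kwargs": {"series": [{"x": 0.001,"y": 0,"z": 0,"ax": 0,"ay": 0,"az": 0,"jaw": 0},{"x": 0.002,"y": 0,"z": 0,"ax": 0,"ay": 0,"az": 0,"jaw": 0}]}}

```text
time_s: 5.85
tcp_pos: [0.5716, -0.0478, 0.2166]
tool_rot: [0.546, 0.449, -0.546, 0.45]
wrist_force: [1.5, 0.8, 2.7]
width: 0.0001
```

Request:
{"fn": "play_rows", "kwargs": {"series": [{"x": 0.001,"y": 0,"z": 0,"ax": 0,"ay": 0,"az": 0,"jaw": 0},{"x": 0.002,"y": 0,"z": 0,"ax": 0,"ay": 0,"az": 0,"jaw": 0}]}}

```text
time_s: 6.1
tcp_pos: [0.5715, -0.0478, 0.2146]
tool_rot: [0.546, 0.449, -0.546, 0.45]
wrist_force: [1.0, 0.6, 2.4]
width: 0.0002
```

Request:
{"fn": "play_rows", "kwargs": {"series": [{"x": 0.001,"y": 0,"z": 0,"ax": 0,"ay": 0,"az": 0,"jaw": 0},{"x": 0.002,"y": 0,"z": 0,"ax": 0,"ay": 0,"az": 0,"jaw": 0}]}}

```text
time_s: 6.35
tcp_pos: [0.5715, -0.0477, 0.213]
tool_rot: [0.546, 0.449, -0.546, 0.45]
wrist_force: [1.6, 1.2, 7.2]
width: 0.0004
```

The plate is felt: 7.2 N total, so about 4 N on the plate. I'll hold and confirm.

Request:
{"fn": "play_rows", "kwargs": {"series": [{"x": 0,"y": 0,"z": 0,"ax": 0,"ay": 0,"az": 0,"jaw": 0},{"x": 0,"y": 0,"z": 0,"ax": 0,"ay": 0,"az": 0,"jaw": 0},{"x": 0,"y": 0,"z": 0,"ax": 0,"ay": 0,"az": 0,"jaw": 0},{"x": 0,"y": 0,"z": 0,"ax": 0,"ay": 0,"az": 0,"jaw": 0}]}}

```text
time_s: 6.85
tcp_pos: [0.5716, -0.0478, 0.2129]
tool_rot: [0.546, 0.449, -0.546, 0.45]
wrist_force: [1.8, 0.7, 4.6]
width: 0.0004
```

Request:
{"fn": "play_rows", "kwargs": {"series": [{"x": 0.0002,"y": 0,"z": 0,"ax": 0,"ay": 0,"az": 0,"jaw": 0},{"x": 0.0004,"y": 0,"z": 0,"ax": 0,"ay": 0,"az": 0,"jaw": 0}]}}

```text
time_s: 7.1
tcp_pos: [0.5715, -0.0477, 0.2127]
tool_rot: [0.546, 0.449, -0.546, 0.45]
wrist_force: [0.8, 1.3, 7.1]
width: 0.0004
```

Force again agrees, about 4 N on the plate. I'll let go upward; the tips are only resting on the grip, so nothing can draw it up.

Request:
{"fn": "play_rows", "kwargs": {"series": [{"x": 0,"y": 0,"z": 0,"ax": 0,"ay": 0,"az": 0,"jaw": 0},{"x": 0,"y": 0,"z": 0,"ax": 0,"ay": 0,"az": 0,"jaw": 0},{"x": -0.01,"y": 0,"z": 0,"ax": 0,"ay": 0,"az": 0,"jaw": 0},{"x": -0.05,"y": 0,"z": 0,"ax": 0,"ay": 0,"az": 0,"jaw": 0},{"x": -0.09,"y": 0,"z": 0,"ax": 0,"ay": 0,"az": 0,"jaw": 0.57},{"x": -0.09,"y": 0,"z": 0,"ax": 0,"ay": 0,"az": 0,"jaw": 0.57},{"x": -0.09,"y": 0,"z": 0,"ax": 0,"ay": 0,"az": 0,"jaw": 0.57},{"x": -0.09,"y": 0,"z": 0,"ax": 0,"ay": 0,"az": 0,"jaw": 0.57}]}}

```text
time_s: 8.1
tcp_pos: [0.571, -0.0477, 0.3009]
tool_rot: [-0.545, -0.45, 0.546, -0.449]
wrist_force: [-0.4, 0.4, -0.3]
width: 0.0384
```

```bash
python3 - <<'E'
from h import *
s=bot.get_state();print(s["tcp_pos"],s["wrist_force"],s["width"],heading()[0])
c=imaging.capture("wrist");W=wcloud(c)
x,y,z=np.moveaxis(W,-1,0);R=np.hypot(x-.57,y+.049);ok=c["depth"]>0
p=W[ok&(z>.105)&(z<.112)&(R<.075)];cc,r=cv2.minEnclosingCircle(np.float32(p[:,:2]));print("cover",np.round(cc,4),r,len(p))
m=ok&(z>.125)&(z<.24)&(R<.12)
k,lab,st,ce=cv2.connectedComponentsWithStats(np.uint8(m))
for i in range(1,k):
    q=W[lab==i]
    if len(q)>15:
        t=q[q[:,2]>np.percentile(q[:,2],97)-.004];print(st[i],"top",np.round(t.min(0)/2+t.max(0)/2,4),np.round(np.ptp(t,axis=0),3))
go([.577,.047,.25],-.2)
E
```

```text
[ 0.5710378  -0.04771742  0.30086201] [-0.41038906  0.41433508 -0.34513673] 0.03837707870937637 -0.1931249560327524
cover [ 0.5745 -0.0473] 0.06984327733516693 9318
[ 300   76   39  140 2128] top [ 0.5744 -0.0477  0.198 ] [0.023 0.024 0.005]
shift [ 0.0511 -0.0123 -0.0941] turn [ 0.007 -0.     0.003]
```

Request:
{"fn": "play_rows", "kwargs": {"series": [{"x": 0,"y": -0.012,"z": -0.094,"ax": 0,"ay": 0,"az": 0,"jaw": 0.57},{"x": 0,"y": -0.012,"z": -0.094,"ax": 0,"ay": 0,"az": 0,"jaw": 0.57},{"x": 0.05,"y": -0.012,"z": -0.094,"ax": 0,"ay": 0,"az": 0,"jaw": 0.57},{"x": 0.08,"y": -0.012,"z": -0.094,"ax": 0,"ay": 0,"az": 0,"jaw": 0.57},{"x": 0.08,"y": -0.012,"z": -0.094,"ax": 0,"ay": 0,"az": 0,"jaw": 0.57}]}}

```text
time_s: 8.78
tcp_pos: [0.5767, 0.0469, 0.22]
tool_rot: [-0.544, -0.451, 0.547, -0.448]
wrist_force: [0.2, 0.6, 0.3]
width: 0.0502
```

```bash
python3 - <<'E'
from h import *
s=bot.get_state();print(s["tcp_pos"],s["wrist_force"],s["width"],heading()[0])
c=imaging.capture("wrist");a=c["image"]
b=imaging.capture("side");a2=cv2.resize(b["image"][120:230,260:380],None,fx=3,fy=3)
cv2.imwrite("pics/w3.png",np.hstack([a[100:400,120:520],a2[:300]]))
E
```

```text
[0.57674851 0.04694424 0.21999651] [0.1990786  0.61182209 0.29005735] 0.050201528292304426 -0.19293292507196338
```

View pics/w3.png

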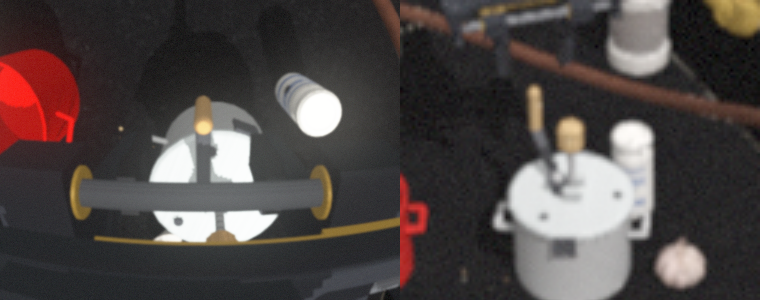

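The peg is centred between the open fingers (crop (203,127)), and the grip visibly stays down. I'll descend round the peg.

Request:
{"fn": "play_rows", "kwargs": {"series": [{"x": 0.03,"y": 0,"z": 0,"ax": 0,"ay": 0,"az": 0,"jaw": 0.57},{"x": 0.058,"y": 0,"z": 0,"ax": 0,"ay": 0,"az": 0,"jaw": 0.57},{"x": 0.058,"y": 0,"z": 0,"ax": 0,"ay": 0,"az": 0,"jaw": 0.3},{"x": 0.058,"y": 0,"z": 0,"ax": 0,"ay": 0,"az": 0,"jaw": 0.3},{"x": 0.058,"y": 0,"z": 0,"ax": 0,"ay": 0,"az": 0,"jaw": 0.3}]}}

```text
time_s: 9.5
tcp_pos: [0.5783, 0.0467, 0.1658]
tool_rot: [0.547, 0.449, -0.545, 0.45]
wrist_force: [-0.3, -0.8, 0.1]
width: 0.0268
```

```bash
cat > arc.py <<'E'
from h import *
import sys
s=bot.get_state();R=Ro.from_quat(s["tool_rot"]);print(s["tcp_pos"],s["wrist_force"],heading()[0])
P=np.array([.558,-.043]);r=.091;y0=-.21
for th in map(float,sys.argv[1:]):
    a=np.pi/2+y0+th;T=[*(P+r*np.array([np.cos(a),np.sin(a)])),.165]
    sh=R.inv().apply(T-s["tcp_pos"]);rv=(R.inv()*down(y0+th)).as_rotvec();print(th,sh.round(4),rv.round(3))
E
python3 arc.py .1 .25 .4 .55 .7 .85 1.0
```

```text
[0.57829915 0.04673599 0.16582851] [-0.27571659 -0.78533966  0.08897241] -0.19300391416595877
0.1 [ 0.0008 -0.0103  0.0013] [-0.083 -0.    -0.003]
0.25 [ 0.0008 -0.0237  0.0034] [-0.233  0.    -0.003]
0.4 [ 0.0007 -0.0367  0.0076] [-0.383  0.    -0.003]
0.55 [ 0.0007 -0.049   0.0136] [-0.533  0.001 -0.003]
0.7 [ 0.0007 -0.0601  0.0214] [-0.683  0.001 -0.003]
0.85 [ 0.0006 -0.07    0.0308] [-0.833  0.001 -0.003]
1.0 [ 0.0006 -0.0784  0.0415] [-0.983  0.001 -0.003]
```

Request:
{"fn": "play_rows", "kwargs": {"series": [{"x": 0,"y": -0.01,"z": 0.001,"ax": -0.083,"ay": 0,"az": 0,"jaw": 0.3},{"x": 0,"y": -0.024,"z": 0.0035,"ax": -0.233,"ay": 0,"az": 0,"jaw": 0.3},{"x": 0,"y": -0.037,"z": 0.0075,"ax": -0.383,"ay": 0,"az": 0,"jaw": 0.3},{"x": 0,"y": -0.049,"z": 0.0135,"ax": -0.533,"ay": 0,"az": 0,"jaw": 0.3},{"x": 0,"y": -0.06,"z": 0.0215,"ax": -0.683,"ay": 0,"az": 0,"jaw": 0.3},{"x": 0,"y": -0.07,"z": 0.031,"ax": -0.833,"ay": 0,"az": 0,"jaw": 0.3},{"x": 0,"y": -0.0785,"z": 0.0415,"ax": -0.983,"ay": 0,"az": 0,"jaw": 0.3},{"x": 0,"y": -0.0785,"z": 0.0415,"ax": -0.983,"ay": 0,"az": 0,"jaw": 0.3}]}}

```text
time_s: 10.5
tcp_pos: [0.4928, 0.0208, 0.1652]
tool_rot: [0.27, 0.653, -0.27, 0.654]
wrist_force: [0.2, -0.2, -0.2]
width: 0.0265
```

```bash
python3 arc.py 1.1 1.2 1.3 1.4 1.5 1.55 1.6 1.65 1.7; python3 - <<'E'
from h import *
b=imaging.capture("side");a2=cv2.resize(b["image"][120:230,240:380],None,fx=4,fy=4);cv2.imwrite("pics/s3.png",a2)
E
```

```text
[0.49278324 0.02080969 0.16518343] [ 0.22254209 -0.21294014 -0.18939859] 0.7878720323917189
1.1 [ 0.0002 -0.0085  0.0007] [-0.102  0.001 -0.001]
1.2 [ 0.0002 -0.0175  0.0021] [-0.202  0.001 -0.001]
1.3 [ 0.0002 -0.0263  0.0044] [-0.302  0.001 -0.001]
1.4 [ 0.0002 -0.0348  0.0075] [-0.402  0.001 -0.001]
1.5 [ 0.0002 -0.043   0.0115] [-0.502  0.002 -0.001]
1.55 [ 0.0002 -0.047   0.0138] [-0.552  0.002 -0.001]
1.6 [ 0.0002 -0.0508  0.0162] [-0.602  0.002 -0.   ]
1.65 [ 0.0002 -0.0545  0.0189] [-0.652  0.002 -0.   ]
1.7 [ 0.0002 -0.058   0.0218] [-0.702  0.002 -0.   ]
```

View pics/s3.png

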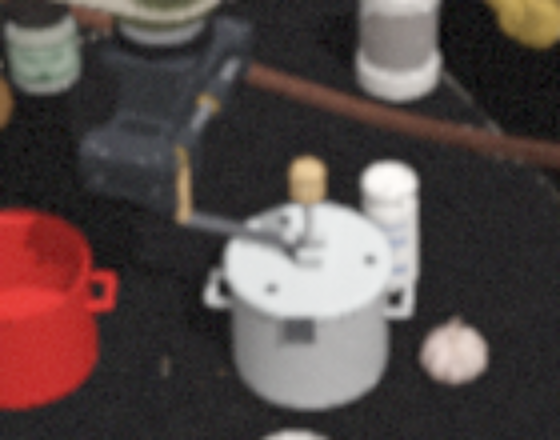

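The lever is swinging with the fingers, with the peg at (183,185). I'll continue into the clamp zone.

Request:
{"fn": "play_rows", "kwargs": {"series": [{"x": 0,"y": -0.0085,"z": 0.0005,"ax": -0.102,"ay": 0,"az": 0,"jaw": 0.3},{"x": 0,"y": -0.0175,"z": 0.002,"ax": -0.202,"ay": 0,"az": 0,"jaw": 0.3},{"x": 0,"y": -0.0265,"z": 0.0045,"ax": -0.302,"ay": 0,"az": 0,"jaw": 0.3},{"x": 0,"y": -0.035,"z": 0.0075,"ax": -0.402,"ay": 0,"az": 0,"jaw": 0.3},{"x": 0,"y": -0.043,"z": 0.0115,"ax": -0.502,"ay": 0,"az": 0,"jaw": 0.3},{"x": 0,"y": -0.047,"z": 0.014,"ax": -0.552,"ay": 0,"az": 0,"jaw": 0.3}]}}

```text
time_s: 11.3
tcp_pos: [0.4737, -0.0206, 0.1653]
tool_rot: [0.083, 0.699, -0.08, 0.706]
wrist_force: [19.2, 16.4, -6.4]
width: 0.0715
```

```bash
python3 arc.py 1.55 1.6 1.64 1.68 1.72 1.76
```

```text
[ 0.47373316 -0.02059254  0.16527189] [19.22073173 16.38065171 -6.43665072] 1.3394593142236477
1.55 [ 0.0002 -0.0025 -0.0038] [-0.001  0.01  -0.006]
1.6 [ 0.0002 -0.0071 -0.0037] [-0.051  0.01  -0.006]
1.64 [ 0.0002 -0.0107 -0.0035] [-0.091  0.01  -0.006]
1.68 [ 0.0002 -0.0143 -0.0031] [-0.131  0.01  -0.006]
1.72 [ 0.0001 -0.0179 -0.0025] [-0.171  0.01  -0.005]
1.76 [ 0.0001 -0.0215 -0.0018] [-0.211  0.01  -0.005]
```

Unexpected: the jaws were forced open and the force is 25 N. I'll look before going on.

```bash
python3 - <<'E'
from h import *
c=imaging.capture("wrist");a=c["image"]
b=imaging.capture("side");a2=cv2.resize(b["image"][120:220,240:340],None,fx=4,fy=4)
cv2.imwrite("pics/w4.png",np.vstack([np.hstack([a[0:400,120:520],a2])]))
s=bot.get_state();print(s["tcp_pos"],s["wrist_force"],s["ft_torque"],s["width"])
W=cloud(b);x,y,z=np.moveaxis(W,-1,0);m=(z>.14)&(z<.205)&(np.hypot(x-.56,y+.045)<.12)
k,lab,st,ce=cv2.connectedComponentsWithStats(np.uint8(m))
for i in range(1,k):
    if st[i][4]>15:print(st[i],np.median(W[lab==i],0).round(3))
E
```

```text
[ 0.47357278 -0.02049548  0.16524403] [19.71909172 15.75017264 -4.58162788] [ 2.36879703 -2.81187394 -0.38838088] 0.07189482730601046
[313 160   8  19  95] [ 0.569 -0.055  0.189]
[283 181   7   8  51] [ 0.46  -0.071  0.171]
```

View pics/w4.png

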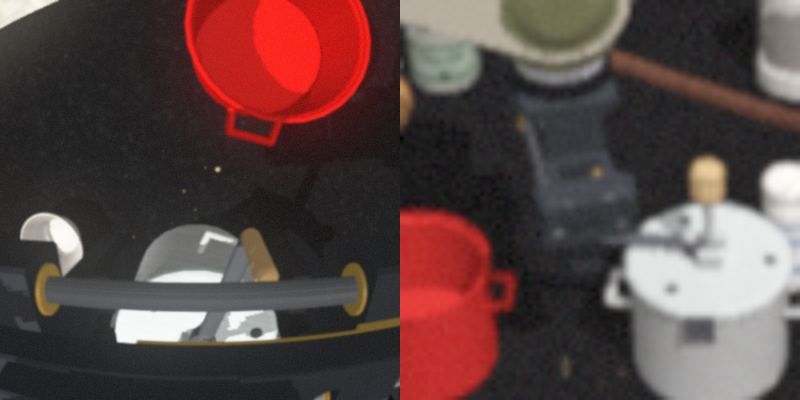

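The cam's resistance back-drove the weakly held (10 N) trailing finger. I'll retreat a little, close to the same cage width with a firmer hold, and push again.

```bash
python3 arc.py 1.4 1.25 1.15
```

```text
[ 0.47357278 -0.02049548  0.16524403] [19.71909172 15.75017264 -4.58162788] 1.338241658657985
1.4 [ 0.0003  0.011  -0.0027] [ 0.148  0.009 -0.007]
1.25 [0.0004 0.0243 0.0004] [ 0.298  0.008 -0.008]
1.15 [0.0005 0.0328 0.0035] [ 0.398  0.008 -0.008]
```

Request:
{"fn": "play_rows", "kwargs": {"series": [{"x": 0,"y": 0.0135,"z": 0.001,"ax": 0.148,"ay": 0,"az": 0,"jaw": 0.8},{"x": 0,"y": 0.0268,"z": 0.004,"ax": 0.298,"ay": 0,"az": 0,"jaw": 0.8},{"x": 0,"y": 0.0353,"z": 0.007,"ax": 0.398,"ay": 0,"az": 0,"jaw": 0.8},{"x": 0,"y": 0.0353,"z": 0.007,"ax": 0.398,"ay": 0,"az": 0,"jaw": 0.3},{"x": 0,"y": 0.0353,"z": 0.007,"ax": 0.398,"ay": 0,"az": 0,"jaw": 0.3},{"x": 0,"y": 0.0353,"z": 0.007,"ax": 0.398,"ay": 0,"az": 0,"jaw": 0.3}], "force": 40}}

```text
time_s: 12.15
tcp_pos: [0.4843, 0.0105, 0.1643]
tool_rot: [0.218, 0.673, -0.218, 0.673]
wrist_force: [-0.7, -0.2, -0.3]
width: 0.0428
```

```bash
python3 arc.py 1.2 1.25 1.3 1.35 1.4 1.45 1.5 1.55 1.6 1.65;  python3 - <<'E'
from h import *
c=imaging.capture("wrist");cv2.imwrite("pics/w5.png",c["image"][100:400,120:520])
W=wcloud(c);z=W[...,2];m=(c["depth"]>0)&(z>.15)&(z<.185)&(np.hypot(W[...,0]-.558,W[...,1]+.043)<.12)&(np.hypot(W[...,0]-.572,W[...,1]+.048)>.04)
b,g,r=[c["image"][...,i].astype(int) for i in range(3)];m&=(r-b>40);q=W[m];print(len(q),np.median(q,0),np.percentile(q,[5,95],axis=0))
E
```

```text
[0.48431764 0.01045546 0.16428435] [-0.72123795 -0.15958406 -0.26450358] 0.9441208062218824
1.2 [-0.0007 -0.0043  0.0001] [-0.046  0.     0.   ]
1.25 [-0.0007 -0.0088  0.0004] [-0.096  0.     0.   ]
1.3 [-0.0007 -0.0133  0.001 ] [-0.146  0.     0.   ]
1.35 [-0.0007 -0.0178  0.0018] [-0.196  0.     0.   ]
1.4 [-0.0007 -0.0222  0.0028] [-0.246  0.     0.   ]
1.45 [-0.0007 -0.0266  0.004 ] [-0.296  0.     0.   ]
1.5 [-0.0007 -0.0309  0.0054] [-0.346  0.     0.   ]
1.55 [-0.0007 -0.0352  0.0071] [-0.396  0.     0.   ]
1.6 [-0.0007 -0.0393  0.0089] [-0.446  0.     0.   ]
1.65 [-0.0007 -0.0434  0.011 ] [-0.496  0.     0.   ]
836 [0.48267648 0.01138081 0.17229742] [[0.48010362 0.00647323 0.15279951]
 [0.48742886 0.01441518 0.1778358 ]]
```

View pics/w5.png

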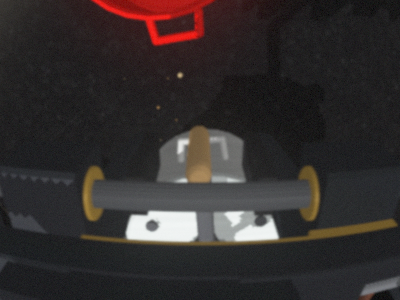

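The peg is centred in the cage, at lever angle ~1.15. I'll push on.

Request:
{"fn": "play_rows", "kwargs": {"series": [{"x": 0,"y": 0,"z": 0,"ax": 0,"ay": 0,"az": 0,"jaw": 0.3},{"x": 0,"y": 0,"z": 0,"ax": 0,"ay": 0,"az": 0,"jaw": 0.3},{"x": 0,"y": -0.0043,"z": 0,"ax": -0.046,"ay": 0,"az": 0,"jaw": 0.3},{"x": 0,"y": -0.0088,"z": 0.0005,"ax": -0.096,"ay": 0,"az": 0,"jaw": 0.3},{"x": 0,"y": -0.0133,"z": 0.001,"ax": -0.146,"ay": 0,"az": 0,"jaw": 0.3},{"x": 0,"y": -0.0178,"z": 0.002,"ax": -0.196,"ay": 0,"az": 0,"jaw": 0.3}]}}

```text
time_s: 12.95
tcp_pos: [0.4794, 0.0001, 0.1646]
tool_rot: [0.156, 0.688, -0.146, 0.694]
wrist_force: [33.2, 49.5, -12.3]
width: 0.0268
```

The 60 N push shows a hard stop. The pin was seen at (-12,+8) mm from the axis, so the gauge's yaw is about -36°, not -12°, and the stop lies at a peg heading of ~144°. That is where the peg stands now. I'll back off at once and check.

Request:
{"fn": "play_rows", "kwargs": {"series": [{"x": 0,"y": 0.008,"z": -0.001,"ax": 0.09,"ay": 0,"az": 0,"jaw": 0.3},{"x": 0,"y": 0.014,"z": -0.002,"ax": 0.17,"ay": 0,"az": 0,"jaw": 0.57},{"x": 0,"y": 0.014,"z": -0.002,"ax": 0.17,"ay": 0,"az": 0,"jaw": 0.57},{"x": 0,"y": 0.014,"z": -0.002,"ax": 0.17,"ay": 0,"az": 0,"jaw": 0.57}]}}

```text
time_s: 13.45
tcp_pos: [0.4795, 0.0084, 0.1642]
tool_rot: [0.209, 0.676, -0.209, 0.676]
wrist_force: [0.1, 1.2, -0.1]
width: 0.0501
```

Request:
{"fn": "play_rows", "kwargs": {"series": [{"x": -0.04,"y": 0,"z": 0,"ax": 0,"ay": 0,"az": 0,"jaw": 0.57},{"x": -0.1,"y": 0,"z": 0,"ax": 0,"ay": 0,"az": 0,"jaw": 0.57},{"x": -0.16,"y": 0,"z": 0,"ax": 0,"ay": 0,"az": 0,"jaw": 0.57},{"x": -0.16,"y": 0,"z": 0,"ax": 0,"ay": 0,"az": 0,"jaw": 0.57},{"x": -0.16,"y": 0,"z": 0,"ax": 0,"ay": 0,"az": 0,"jaw": 0.57}]}}

```text
time_s: 14.08
tcp_pos: [0.4792, 0.0085, 0.3234]
tool_rot: [0.209, 0.676, -0.209, 0.675]
wrist_force: [-0.0, -0.4, -0.2]
width: 0.0504
```

```bash
python3 - <<'E'
from h import *
s=bot.get_state();print(s["time_s"],s["tcp_pos"],s["wrist_force"],s["width"])
pics=[]
for n in ["wrist","side","scene"]:
    c=imaging.capture(n);W=wcloud(c) if n=="wrist" else cloud(c)
    x,y,z=np.moveaxis(W,-1,0);m=(c["depth"]>0)&(z>.14)&(z<.24)&(np.hypot(x-.56,y+.045)<.12)
    k,lab,st,ce=cv2.connectedComponentsWithStats(np.uint8(m))
    for i in range(1,k):
        if st[i][4]>15:
            q=W[lab==i];t=q[q[:,2]>np.percentile(q[:,2],97)-.004];print(n,st[i],np.median(q,0).round(4),"top",np.round(t.min(0)/2+t.max(0)/2,4))
    p=W[(c["depth"]>0)&(z>.122)&(z<.136)&(np.hypot(x-.572,y+.048)<.05)&(np.hypot(x-.572,y+.048)>.008)];print(" arm/pin pts",len(p),p.mean(0).round(4) if len(p) else "")
    if n=="wrist": cv2.imwrite("pics/w6.png",cv2.resize(c["image"][150:350,220:440],None,fx=3,fy=3))
E
```

```text
14.075 [0.47920335 0.00851003 0.32337969] [-0.01575153 -0.39740976 -0.22083671] 0.05038859939094431
wrist [319 180  12  20 210] [0.4841 0.0101 0.1749] top [0.4865 0.0088 0.1768]
wrist [321 270  13  12  85] [ 0.5708 -0.0445  0.1546] top [ 0.5656 -0.0417  0.1751]
 arm/pin pts 529 [ 0.5569 -0.0361  0.1261]
side [313 160   8  18  93] [ 0.5687 -0.0538  0.1903] top [ 0.5688 -0.0519  0.1986]
side [281 165   5  11  39] [0.4819 0.0043 0.1628] top [0.4834 0.0037 0.1808]
 arm/pin pts 61 [ 0.5518 -0.0393  0.1263]
 arm/pin pts 0
```

View pics/w6.png

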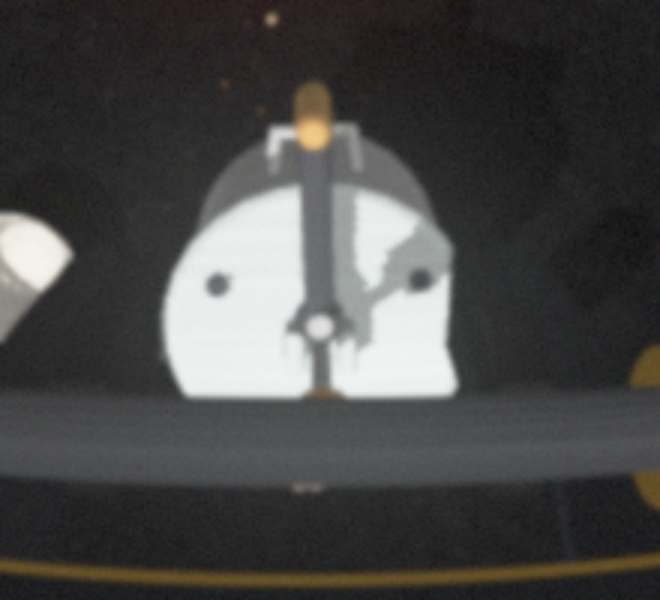

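The arm, pin, rod and tub handle are in one line, so the lever points along the gauge's -x, at the stop. The grip top is still at 0.198 m, and the robot is clear of everything. I'll hand in.

```bash
python3 -c "
from workcell import job;print(job.hand_in())"
```

```text
the job is handed in; nothing more can be done
None
```

I pushed the probe down onto the hidden plate, let go without pulling it up, and swung the lock lever to its stop. I handed the job in at about 14 s of the 48 s; no verdict is reported.

- **Probe:** With closed fingertips on the grip, sliding took about 3 N. At about 32 mm of travel the push rose to about 7 N, and a repeat push gave the same. That is about 4 N on the plate, estimated from the wrist force, which is the only force reading there was. I then lifted straight off.
- **Lever:** In the last picture the arm, pivot pin and rod are in line with the tub's handle. The peg is about 103 mm from the tub axis, against 104.5 mm expected at the stop. After locking, the grip top was still at 0.198 m, so the reading was kept.
- **What went wrong:** I first took the gauge to be turned by -12° when it was nearer -36°. The lever started at about 0.3 to 0.4 rad (still below 0.8), not 0, and so reached its stop earlier than I expected. I then pushed the peg against the stop twice, once at about 25 N and once at about 60 N on the wrist, before backing off. That is below the 120 N wrist limit, and as far as I can tell only the fingers touched the peg.
- **Not measured:** I did not measure the bowl, shaker and garlic again at the end, but the arm was never close to them. No forces beyond sensor noise showed on the wrist after the release.

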